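Load a row of brass blanks into the nest with a straightedge

ROBOT

A 7-joint arm with a two-finger parallel gripper is mounted at the origin on the work surface. World frame = base frame: x ahead of the robot, y to its left, z up, the work surface at z = 0. Lengths are in m, angles in rad, forces in N, time in s.
With the tool pointing down it reaches from about 0.4 to 0.925 m from the base axis. Payload 5.6 kg.
Tool frame: the origin (TCP) lies midway between the tips of the shut fingers; the grasp point (between the pads) lies 19 mm behind it; z points along the fingers, y is the direction in which the jaws open and shut (so a half turn about z gives the same grasp; the last joint's range is limited). The gripper opens to 85 mm and grips with 20 to 120 N. Pads are 22 mm wide; open, the fingers measure 114 mm over their backs; the gripper's body (76 mm by 85 mm) begins 54 mm behind the grasp point. The pads swing forward as they close: fully open they stand 13 mm farther back than shut.
Start: joints at [-1.373, 0.468, -0.012, 1.603, 0.006, 1.071, -0.056], TCP at [0.155, 0.631, 0.231] pointing down, gripper open.
Joint ranges: [-2.53, 2.53], [-0.31, 2.02], [-1.57, 1.55], [0.28, 2.44], [-1.29, 4.43], [0.15, 1.84], [-2.92, 2.92]. Speed limits (rad/s): [2.57, 2.57, 3.14, 3.14, 3.14, 3.14, 3.14].

INTERFACE

Orientations are given as a 3x3 rotation matrix whose columns are the frame's x, y, z axes.
In Python, from station import bot gives the robot as it stands. The module is installed in compiled form; this text tells all that it offers. Calls block until the motion is done:
- bot.move_ptp(position, orientation): joint-space move of the TCP to a pose.
- bot.move_linear(position, frame=None, max_speed=0.15): straight line of the TCP; frame=None keeps the orientation; max_speed is the mean speed in m/s.
- bot.movej(angles): joint-space move.
- bot.gripper_to(opening, newtons=None): finger opening in m; newtons is the grip in N (None keeps the last); returns when the fingers have stopped.
- bot.hold(seconds).
- bot.solve_ik(position, orientation): joint angles nearest the present ones, or None.
- bot.capture(name): name is "scene" or "side" or "wrist"; returns the picture (384x512x3 uint8, blue, green, red); there is no depth.
- bot.get_calibration(name): a dict with "fx", "fy", "cx", "cy" (pixels), "camera_from_world" (4x4, takes a point from world to camera coordinates); the wrist camera has in their place "hand_eye" (4x4, takes a point from camera to tool coordinates, whose origin is the TCP and whose axes are the flange's). Camera axes: x right, y up, looking along -z (the intrinsics and any distortion apply to the point x, -y, -z); pixel columns grow to the right and rows downward; lengths in m; the calibration is good to about 2 mm. A picture is of the moment at which its call begins: read the wrist's pose just before it. get_calibration takes no time and is no camera call.
A pose or a line that the arm cannot do raises bot.IKError and nothing moves.
- bot.sign_off(): hands the job in, once; it reports no verdict.
Readings, each from a call of its own:
- bot.read_time(): time.
- bot.read_joint_positions(): joint angles.
- bot.read_qd(): joint speeds.
- bot.read_tau(): joint torques, N m.
- bot.read_position(): TCP position.
- bot.read_eef_rot(): TCP orientation.
- bot.read_wrist_force(): force on the tool from outside, world axes, zero at the start.
- bot.read_ft_torque(): the same for the moment, N m.
- bot.read_opening(): finger opening in m.
Only numpy, scipy, OpenCV 4.12 (cv2) and the standard library are available. Lean on these libraries where they do the work, as an engineer would, in place of code of your own. Each camera call takes 0.05 s, during which the arm holds its last target. There are 200 camera calls.

TASK

Take the straightedge by its wooden handle and with its edge sweep the four loose brass blanks in front of the nest together, as one row side by side, into it until they meet the sprung back bar, whose depth is not known beforehand; press the row squarely against it with about 12 N for one second, never more than 18 N. Then ease off and leave the straightedge standing on the bench, square to the nest and still up against the row. Touch the blanks and the nest only with the straightedge, and leave the bur stand, the graver and the cup where they are.

Things in the scene. Friction and masses are not known exactly. Their poses are not given: they have to be found in the camera images.
- nest: aluminium nest screwed to the bench, open towards the robot, with no floor. +x is the push direction, y along its back bar, z up; origin on the bench, midway between the cheeks. Two side cheeks 12 mm thick, 10 mm high, from x = -100 to +42 mm, inner faces at y = +-83 mm. Housing 24 mm high (clamp screw up to 36 mm) from x = +32 to +68 mm, y = +-95 mm.
- nest_back (a point): point 6 mm above the nest's origin, same axes. The straight dark steel back bar (162 mm long, top 11.5 mm above the bench) sits on springs (4 N per mm in all, 10 mm travel) on a carriage clamped at a different, unmeasured depth each time: its front face stands somewhere from 30 mm short of this point up to this point; find it by feel or by eye.
- blank0_center (a point): centre (half-way up, 3.5 mm above the bench when lying) of a loose round brass blank, 30 mm diameter, 7 mm thick, about 42 g, lying flat in front of the nest; all four alike. Each starts in its own lane (the four lanes are 34.5 mm apart across the nest), its centre 80 to 140 mm short of the nest's origin, so that a straight push abreast takes all four side by side.
- blank1_center (a point): centre (half-way up, 3.5 mm above the bench when lying) of a loose round brass blank, 30 mm diameter, 7 mm thick, about 42 g, lying flat in front of the nest; all four alike. Each starts in its own lane (the four lanes are 34.5 mm apart across the nest), its centre 80 to 140 mm short of the nest's origin, so that a straight push abreast takes all four side by side.
- blank2_center (a point): centre (half-way up, 3.5 mm above the bench when lying) of a loose round brass blank, 30 mm diameter, 7 mm thick, about 42 g, lying flat in front of the nest; all four alike. Each starts in its own lane (the four lanes are 34.5 mm apart across the nest), its centre 80 to 140 mm short of the nest's origin, so that a straight push abreast takes all four side by side.
- blank3_center (a point): centre (half-way up, 3.5 mm above the bench when lying) of a loose round brass blank, 30 mm diameter, 7 mm thick, about 42 g, lying flat in front of the nest; all four alike. Each starts in its own lane (the four lanes are 34.5 mm apart across the nest), its centre 80 to 140 mm short of the nest's origin, so that a straight push abreast takes all four side by side.
- straightedge_grip (a point): grip point of the straightedge: centre of its width and length, 36 mm above its underside, in the upper part of the wooden handle. The straightedge is an aluminium bar 150 mm long (its y), 24 mm wide (its x, so its pushing faces are at x = +-12 mm, either may be used), 14 mm high, with a wooden handle on top 60 mm long (y), 16 mm wide (x, to be gripped across), reaching 54 mm above the underside; about 0.22 kg. It starts standing upright on the mat, lengthways.
- straightedge: the same straightedge; origin at the centre of its underside, same axes.
- blank0: the same blank as its centre point; origin at the centre of its underside
- blank1: the same blank as its centre point; origin at the centre of its underside
- blank2: the same blank as its centre point; origin at the centre of its underside
- blank3: the same blank as its centre point; origin at the centre of its underside
- mat: fixed cork mat on the bench, 200 mm long (its x) by 80 mm (its y), 3 mm thick; origin at the centre of its underside. It lies to the left or to the right of the nest, about lengthways to the robot's x.
- burstand: loose stepped wooden stand holding upright burs, 90 x 170 mm, up to 90 mm high with the burs; origin at the centre of its underside; leave alone
- graver: loose graver standing on its round wooden knob, 48 mm diameter, 95 mm high; origin at the underside; leave alone
- cup: loose clear plastic cup, 72 mm diameter, 95 mm high; origin at the underside; leave alone
There are look-alikes about, which are no part of the job. Of the things like the straightedge, leave any that is purple; of the rest the smaller one is meant.

How it is judged:
On the way, in this order (a step that is already met when the one before it is completed fails the run):
1. all four blanks lie abreast against one face of the straightedge (each within 4 mm of it) (((x of blank0_center in the frame of straightedge_grip between 0.022 and 0.031 m and x of blank1_center in the frame of straightedge_grip between 0.022 and 0.031 m and x of blank2_center in the frame of straightedge_grip between 0.022 and 0.031 m and x of blank3_center in the frame of straightedge_grip between 0.022 and 0.031 m) or (x of blank0_center in the frame of straightedge_grip between -0.031 and -0.022 m and x of blank1_center in the frame of straightedge_grip between -0.031 and -0.022 m and x of blank2_center in the frame of straightedge_grip between -0.031 and -0.022 m and x of blank3_center in the frame of straightedge_grip between -0.031 and -0.022 m))), for 0.1 s.
2. the row is pressed square against the back bar with 8 N or more (all four blanks within 4 mm of the straightedge) (((x of blank0_center in the frame of straightedge_grip between 0.022 and 0.031 m and x of blank1_center in the frame of straightedge_grip between 0.022 and 0.031 m and x of blank2_center in the frame of straightedge_grip between 0.022 and 0.031 m and x of blank3_center in the frame of straightedge_grip between 0.022 and 0.031 m) or (x of blank0_center in the frame of straightedge_grip between -0.031 and -0.022 m and x of blank1_center in the frame of straightedge_grip between -0.031 and -0.022 m and x of blank2_center in the frame of straightedge_grip between -0.031 and -0.022 m and x of blank3_center in the frame of straightedge_grip between -0.031 and -0.022 m)) and angle between the x axis of straightedge_grip and the x axis of nest, either way round below 0.07 rad and y of blank0_center in the frame of nest between -0.083 and 0.083 m and x of each of blank0_center, blank1_center, blank2_center, blank3_center in the frame of nest above -0.057 m and height (world z) of each of blank0_center, blank1_center, blank2_center, blank3_center below 0.0055 m and angle between each of blank0_center, blank1_center, blank2_center, blank3_center's own z axis and vertical below 0.1 rad and y of blank1_center in the frame of nest between -0.083 and 0.083 m and y of blank2_center in the frame of nest between -0.083 and 0.083 m and y of blank3_center in the frame of nest between -0.083 and 0.083 m and contact force between nest and anything else above 8 N), for 0.5 s.
At the end, for the whole second after the job is handed in: all four blanks lie flat between the cheeks (centres less than 57 mm short of the nest's origin), abreast within about 4 mm of one face of the straightedge, which stands upright (0.08 rad) on the bench, square to the nest (0.07 rad), released and at rest (((x of blank0_center in the frame of straightedge_grip between 0.022 and 0.031 m and x of blank1_center in the frame of straightedge_grip between 0.022 and 0.031 m and x of blank2_center in the frame of straightedge_grip between 0.022 and 0.031 m and x of blank3_center in the frame of straightedge_grip between 0.022 and 0.031 m) or (x of blank0_center in the frame of straightedge_grip between -0.031 and -0.022 m and x of blank1_center in the frame of straightedge_grip between -0.031 and -0.022 m and x of blank2_center in the frame of straightedge_grip between -0.031 and -0.022 m and x of blank3_center in the frame of straightedge_grip between -0.031 and -0.022 m)) and angle between the x axis of straightedge_grip and the x axis of nest, either way round below 0.07 rad and y of blank0_center in the frame of nest between -0.083 and 0.083 m and x of each of blank0_center, blank1_center, blank2_center, blank3_center in the frame of nest above -0.057 m and height (world z) of each of blank0_center, blank1_center, blank2_center, blank3_center below 0.0055 m and angle between each of blank0_center, blank1_center, blank2_center, blank3_center's own z axis and vertical below 0.1 rad and y of blank1_center in the frame of nest between -0.083 and 0.083 m and y of blank2_center in the frame of nest between -0.083 and 0.083 m and y of blank3_center in the frame of nest between -0.083 and 0.083 m and angle between straightedge_grip's own z axis and vertical below 0.08 rad and height (world z) of straightedge_grip below 0.04 m and linear speed of straightedge below 0.01 m/s); the robot touches nothing.
It fails at once if the nest with its back bar is pushed with more than 18 N (contact force between nest and anything else above 18 N).
It fails at once if the robot itself touches a blank or the nest (contact force between any of the fingers, the arm and blank0 above 0.3 N or contact force between any of the fingers, the arm and blank1 above 0.3 N or contact force between any of the fingers, the arm and blank2 above 0.3 N or contact force between any of the fingers, the arm and blank3 above 0.3 N or contact force between any of the fingers, the arm and nest above 0.3 N).
It fails at once if a bystander (bur stand, graver, cup) is moved by more than 10 mm or tipped (distance of any of burstand, graver, cup from where it was at the start of the episode above 0.01 m or angle between any of burstand, graver, cup's own z axis and vertical above 0.2 rad).
It also fails if it takes over 72 s, if anything falls off the work surface, if the arm or the gripper's body presses on something with over 40 N, if the wrist force passes 120 N, or if a joint passes its speed limit or range.

## Working session

There is one attempt and no reset: what is moved stays moved. The work goes in short steps, each a Python script; the robot and the scene stay as the last script left them, time stands still between calls to the robot, and variables do not carry over. Pictures are saved under pics/ and viewed, about 8 in all and at most 12, crops included, and the job is handed in when it is done.

```bash
mkdir -p pics
cat > h.py <<'E'
import numpy as np, cv2
from station import bot
def cal(n): return bot.get_calibration(n)
def wcam(n):
    c=cal(n)
    if 'camera_from_world' in c: return c,np.linalg.inv(np.array(c['camera_from_world']))
    T=np.eye(4);T[:3,:3]=bot.read_eef_rot();T[:3,3]=bot.read_position()
    return c,T@np.array(c['hand_eye'])
def ray(c,W,uv,z):
    d=W[:3,:3]@np.array([(uv[0]-c['cx'])/c['fx'],-(uv[1]-c['cy'])/c['fy'],-1])
    o=W[:3,3]; return o+d*(z-o[2])/d[2]
def proj(c,W,p):
    q=np.linalg.inv(W)@np.append(p,1); return np.array([c['cx']-c['fx']*q[0]/q[2],c['cy']+c['fy']*q[1]/q[2]])
E
python3 - <<'E'
from h import *
for n in('scene','side'):
    c,W=wcam(n); print(n,c.keys(),c['fx'],W.round(3).tolist())
    cv2.imwrite(f'pics/{n}0.png',bot.capture(n))
print(cal('wrist')); print(bot.read_time(),bot.read_eef_rot())
a=[cv2.imread(f'pics/{n}0.png') for n in('scene','side')]
cv2.imwrite('pics/a.png',cv2.resize(a[0],(800,600))); cv2.imwrite('pics/b.png',cv2.resize(a[1],(800,600)))
E
```

```text
scene dict_keys(['fx', 'fy', 'cx', 'cy', 'camera_from_world']) 388.0143334673728 [[0.593, -0.57, 0.569, 1.09], [0.805, 0.404, -0.435, -0.336], [0.019, 0.716, 0.698, 0.759], [0.0, 0.0, 0.0, 1.0]]
side dict_keys(['fx', 'fy', 'cx', 'cy', 'camera_from_world']) 462.1041982491165 [[0.812, 0.334, -0.478, -0.078], [-0.583, 0.483, -0.653, -0.66], [0.013, 0.809, 0.587, 0.742], [0.0, 0.0, 0.0, 1.0]]
{'fx': 285.9167833307877, 'fy': 285.9167833307877, 'cx': 257.9741126391084, 'cy': 191.0268525562496, 'hand_eye': array([[ 5.58773866e-04,  9.64884977e-01,  2.62672169e-01,
         6.59145903e-02],
       [ 9.99999840e-01, -5.62679196e-04, -6.03530762e-05,
        -1.16266518e-05],
       [ 8.95663881e-05,  2.62672160e-01, -9.64885137e-01,
        -1.43055539e-01],
       [ 0.00000000e+00,  0.00000000e+00,  0.00000000e+00,
         1.00000000e+00]])}
0.1 [[-9.71138667e-01  2.38515452e-01 -2.63193926e-04]
 [ 2.38515563e-01  9.71137337e-01 -1.61221874e-03]
 [-1.28941635e-04 -1.62846381e-03 -9.99998666e-01]]
```

View pics/a.png

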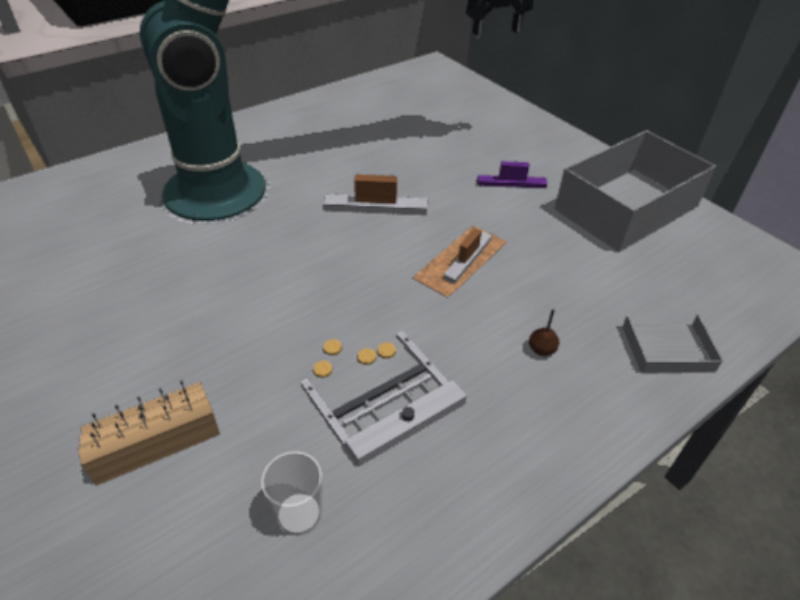

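View pics/b.png

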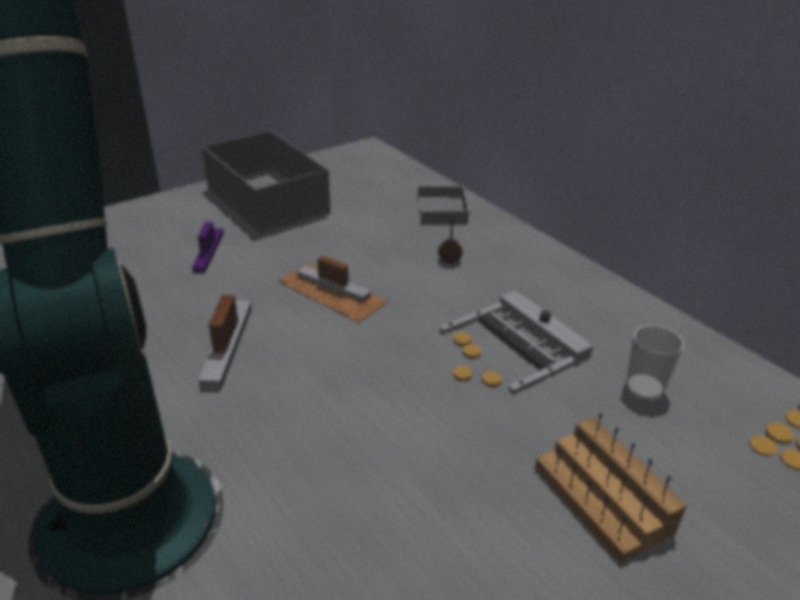

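Scene picture (800 px scale). The candidates for the straightedge are:
- a large brown-handled one on bare bench at (375,195)
- a purple one at (512,175), to be left alone
- the small brown-handled one on the cork mat at (465,250), which is my choice

The four blanks are at (333,347), (322,369), (367,356) and (386,350). The nest's back bar is around (380,392). The side view agrees. Next I take close wrist views of the mat and the nest.

Run:
```python
from h import *
s=512/800
c,W=wcam('scene');c2,W2=wcam('side')
P=lambda u,v,z=0:ray(c,W,(u*s,v*s),z).round(3)
Q=lambda u,v,z=0:ray(c2,W2,(u*s,v*s),z).round(3)
for n,a in dict(mat=(460,261),se=(466,262),big=(375,205),b0=(333,347),b1=(322,369),b2=(367,356),b3=(386,350),cheekL=(303,382),cheekR=(402,334),houL=(355,455),houR=(465,400),graver=(545,350),cup=(298,515),bur=(150,450)).items(): print(n,P(*a))
print('side se',Q(332,285,.01))
m=P(460,261); n=(P(367,356)+P(400,385))/2
R=np.array([[-1,0,0],[0,1,0],[0,0,-1.]])
for k,p in (('mat',m),('nest',n)):
    bot.move_ptp([p[0]-.0,p[1],.25],R)
    cc,WW=wcam('wrist'); im=bot.capture('wrist'); cv2.imwrite(f'pics/w_{k}.png',im); np.save(f'W_{k}.npy',WW)
print(bot.read_time(),bot.read_position())
```

```text
mat [0.479 0.28  0.   ]
se [0.488 0.287 0.   ]
big [0.242 0.249 0.   ]
b0 [ 0.52  -0.028  0.   ]
b1 [ 0.548 -0.066  0.   ]
b2 [0.568 0.007 0.   ]
b3 [0.575 0.039 0.   ]
cheekL [ 0.553 -0.103  0.   ]
cheekR [0.563 0.081 0.   ]
houL [ 0.705 -0.108  0.   ]
houR [0.725 0.079 0.   ]
graver [ 0.726  0.251 -0.   ]
cup [ 0.734 -0.216  0.   ]
bur [ 0.531 -0.336  0.   ]
side se [0.479 0.289 0.01 ]
3.0833 [0.60624701 0.01358329 0.24984631]
```

View pics/w_mat.png

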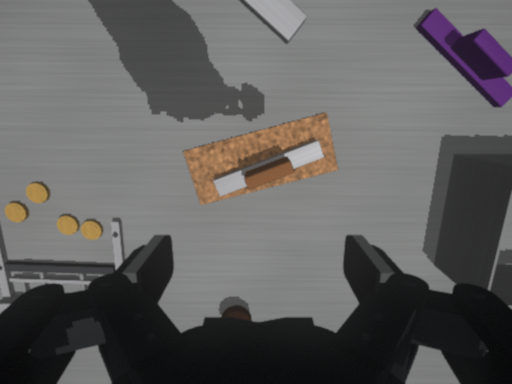

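View pics/w_nest.png

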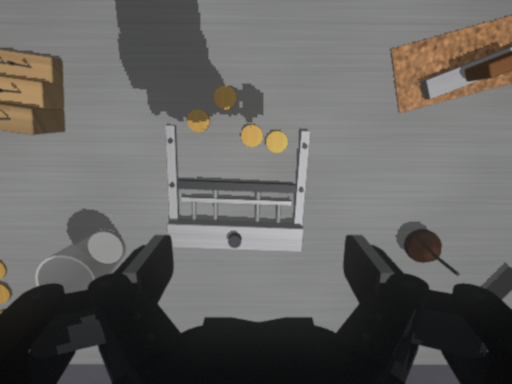

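The mat view shows the chosen straightedge on cork at (268,167), lying nearly across the robot's y. The purple one is at (470,55) and a corner of the large one is at (280,15). The nest view shows blanks at (225,97), (198,121), (252,136) and (277,142), cheeks at x≈172 and 303, the back bar at row ~184, and the housing at rows 225–248.

Run:
```python
from h import *
c=cal('wrist')
im=cv2.imread('pics/w_nest.png');W=np.load('W_nest.npy')
hsv=cv2.cvtColor(im,cv2.COLOR_BGR2HSV)
m=cv2.inRange(hsv,(12,110,50),(35,255,255)); m[:,:150]=0;m[:,330:]=0
for k in cv2.findContours(m,0,2)[0]:
    if cv2.contourArea(k)>100:
        (u,v),(w,h),a=cv2.minAreaRect(k); M=cv2.moments(k);uv=(M['m10']/M['m00'],M['m01']/M['m00'])
        p=ray(c,W,uv,.006); print('blank',np.round(uv,1),p.round(4),'dia mm',np.sqrt(4*cv2.contourArea(k)/np.pi)/c['fx']*(W[2,3]-.006)/.965*1000)
g=cv2.cvtColor(im,cv2.COLOR_BGR2GRAY).astype(int)
for r in (150,170,205): print(r,g[r,160:185],g[r,290:315])
print('bar col',[ (q,g[170:215,q].tolist()) for q in (205,270)])
print('hous col',g[212:256,205].tolist(),g[212:256,270].tolist())
print('front',g[118:140,171],g[120:142,304])
a=cv2.resize(cv2.imread('pics/w_mat.png')[105:210,175:345],None,fx=3.5,fy=3.5,interpolation=2)
b=cv2.resize(im[115:255,160:315],None,fx=2.0,fy=2.0,interpolation=2)
cv2.imwrite('pics/crop.png',a)
hm=cv2.cvtColor(cv2.imread('pics/w_mat.png'),cv2.COLOR_BGR2HSV)
for uv in ((230,184),(304,155),(268,176),(265,160),(210,170)): print(uv,hm[uv[1],uv[0]])
```

```text
blank [276.1 141.2] [0.5763 0.0377 0.006 ] dia mm 28.808949287165717
blank [251.2 135.3] [0.5686 0.0044 0.006 ] dia mm 28.960633408238394
blank [198.  120.4] [ 0.5496 -0.0655  0.006 ] dia mm 29.474767642040433
blank [224.7  97.3] [ 0.5206 -0.0296  0.006 ] dia mm 30.45648353806889
150 [134 135 135 134 135 136 153 164 163 163 162 163 164 166 158 123  92 115
 132 134 134 134 134 134 135] [138 138 138 138 137 135 113  87  80  97 151 181 184 182 180 181 184 183
 158 134 136 138 138 138 138]
170 [132 133 134 133 134 133 135 149 163 164 164 163 163 165 165 144 105  97
 119 133 133 134 134 133 133] [132 132 132 132 131 111  85  84 139 179 185 184 182 182 183 182 157 133
 131 132 132 131 132 132 131]
205 [136 137 136 136 136 137 137 135 126 143 164 166 166 165 167 166 161 127
  92 117 135 137 137 137 138] [164 149 132 110  86 123 168 186 186 185 185 185 183 161 138 135 135 135
 135 135 135 136 135 135 135]
bar col [(205, [134, 136, 136, 138, 139, 138, 135, 114, 86, 73, 58, 61, 73, 77, 76, 78, 77, 76, 77, 87, 115, 132, 136, 117, 89, 85, 79, 81, 134, 169, 171, 165, 151, 138, 136, 136, 138, 138,
[... 299 characters left out ...]
78, 73, 72, 72, 74, 85, 119, 158, 172, 171, 172, 172, 169, 168, 166, 164, 164, 165, 164, 166, 168, 170, 170, 168, 166, 167, 168, 167, 164, 149, 134, 133, 134, 133, 133, 132, 133] [130, 131, 132, 133, 133, 132, 112, 86, 81, 78, 75, 73, 74, 73, 75, 98, 152, 180, 181, 182, 181, 182, 182, 180, 179, 179, 176, 173, 174, 174, 174, 176, 176, 173, 175, 176, 175, 173, 157, 136, 135, 134, 134, 134]
front [128 130 131 131 132 129 113 125 157 164 164 164 165 164 164 165 164 163
 162 148 113  81] [135 136 138 138 136 135 134 131 112  87 101 149 181 183 183 183 184 183
 183 182 182 179]
(230, 184) [120   1 174]
(304, 155) [130   4 191]
(268, 176) [ 13 137 134]
(265, 160) [ 6 15 83]
(210, 170) [ 14 119 150]
```

View pics/crop.png

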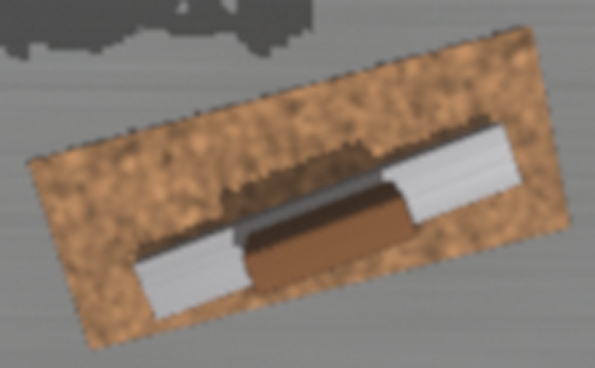

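Close crop: the chosen straightedge on cork has a brown handle. Its bar top corners in image px are (213.6,180.7), (219.9,196.4), (317.9,140.7) and (323.9,157.3). I check its size and fix the nest frame next.

Run:
```python
from h import *
c=cal('wrist');W=np.load('W_mat.npy')
q=[ray(c,W,p,.017)[:2] for p in ((213.6,180.7),(219.9,196.4),(317.9,140.7),(323.9,157.3))]
a,b,d,e=q; L=(d+e-a-b)/2; print('SE centre',np.mean(q,0).round(4),'len',np.linalg.norm(L),np.linalg.norm(d-a),np.linalg.norm(e-b),'wid',np.linalg.norm(b-a),np.linalg.norm(e-d),'yaw of y axis from +y',np.arctan2(-L[0],L[1]))
W=np.load('W_nest.npy')
f=lambda u,v,z:ray(c,W,(u,v),z)[:2]
o=[f(u,v,.01) for u,v in((165.8,150),(167,170),(168.8,205),(308.2,150),(306.2,170),(303.2,205))]
i=[f(u,v,.01) for u,v in((174.8,150),(175.3,170),(177,205),(299.6,150),(298.2,170),(295.4,205))]
for n,s in(('outer',o),('inner',i)):
    l=np.polyfit([p[0] for p in s[:3]],[p[1] for p in s[:3]],1);r=np.polyfit([p[0] for p in s[3:]],[p[1] for p in s[3:]],1)
    print(n,'slopes',l[0],r[0],'width@.6',np.polyval(r,.6)-np.polyval(l,.6),'mid@.6',(np.polyval(r,.6)+np.polyval(l,.6))/2)
for n,z,A,B in(('hf',.024,(205,225.4),(270,227.8)),('hr',.024,(205,248.3),(270,250.3)),('barf',.0115,(205,181.5),(270,183.8)),('barr',.0115,(205,189.6),(270,191.8)),('front',.01,(171,125.6),(304,130.8))):
    p,r=f(*A,z),f(*B,z); D=r-p; print(n,p.round(4),r.round(4),'yaw',np.arctan2(-D[0],D[1]))
```

```text
SE centre [0.4846 0.2945] len 0.14852715819130627 0.14780974769387098 0.14924460122119296 wid 0.023385516739573967 0.023522420729196684 yaw of y axis from +y 0.37142800132512566
outer slopes -0.026887791391800878 -0.04117327853070273 width@.6 0.18979889935654415 mid@.6 -0.014974692935882987
inner slopes -0.031831353327949036 -0.0355211190325044 width@.6 0.16683902414782115 mid@.6 -0.014737734530828668
hf [ 0.6901 -0.0594] [0.6934 0.0304] yaw -0.03688128449094509
hr [ 0.7247 -0.061 ] [0.7276 0.0309] yaw -0.031164979788306124
barf [ 0.6307 -0.059 ] [0.6337 0.0301] yaw -0.03342149238571536
barr [ 0.6422 -0.0595] [0.6451 0.0303] yaw -0.03214771634016813
front [ 0.5562 -0.1002] [0.5623 0.0738] yaw -0.03500850672165708
```

The sizes agree: straightedge 148.5×23.5 mm, cheeks 189.8 outer and 166.8 inner, and the blanks sit on their lanes. The nest origin is about (0.659,-0.017) with yaw -0.034. The bar front is about 27 mm short of the origin. I go for the grasp.

```bash
cat >> h.py <<'E'
YN=-.034; ON=np.array([.659,-.0169]); XN=np.array([np.cos(YN),np.sin(YN)]); YNv=np.array([-XN[1],XN[0]])
def N(x,y=0): return ON+x*XN+y*YNv
def R(t,s):
    y=s*np.array([np.cos(t),np.sin(t),0]);z=np.array([0,0,-1.]);return np.column_stack([np.cross(y,z),y,z])
E
python3 - <<'E'
from h import *
sc=(.4846,.2945);t=.3714
for s in(1,-1):
    print(s,[None if q is None else np.round(q,2) for q in (bot.solve_ik([*sc,.022],R(t,s)),bot.solve_ik([*N(-.195),.02],R(YN,s)),bot.solve_ik([*N(-.06),.02],R(YN,s)))])
E
```

```text
1 [array([-0.86,  0.64,  0.33,  1.95, -0.35,  0.61,  0.07]), array([-0.41,  0.55,  0.43,  2.2 , -0.49,  0.49,  0.37]), array([-0.4 ,  0.71,  0.49,  1.88, -0.51,  0.68,  0.37])]
-1 [array([-0.48,  0.63, -0.15,  1.92,  0.16,  0.6 ,  2.77]), array([ 0.51,  0.64, -0.68,  2.14,  0.72,  0.6 ,  2.42]), array([ 0.46,  0.8 , -0.68,  1.82,  0.69,  0.78,  2.53])]
```

Run:
```python
from h import *
sc=(.4846,.2945);t=.3714
bot.move_ptp([*sc,.12],R(t,1)); bot.gripper_to(.06,80)
bot.move_linear([*sc,.022],max_speed=.08)
print(bot.read_wrist_force().round(2),bot.read_position().round(4))
bot.gripper_to(0,80); print('open',bot.read_opening(),bot.read_wrist_force().round(2))
bot.move_linear([*sc,.08],max_speed=.08)
print('open',bot.read_opening(),bot.read_wrist_force().round(2))
bot.move_ptp([*N(-.2),.08],R(YN,1))
c,W=wcam('wrist'); np.save('W_h.npy',W); im=bot.capture('wrist'); cv2.imwrite('pics/held.png',im)
print(bot.read_opening(),bot.read_position().round(4),bot.read_time())
s=bot.capture('scene'); cv2.imwrite('pics/held_s.png',s)
cv2.imwrite('pics/held2.png',np.vstack([cv2.resize(im,(400,300)),cv2.resize(s[120:320,100:367],(400,300))]))
```

```text
[-0.33  0.25 -0.93] [0.485  0.2947 0.0225]
open 0.014919681226797881 [-0.4  -0.61  4.12]
open 0.014908422164807882 [-0.11 -0.11 -2.34]
0.014933837961116567 [ 0.4599 -0.0084  0.08  ] 8.8333
```

View pics/held2.png

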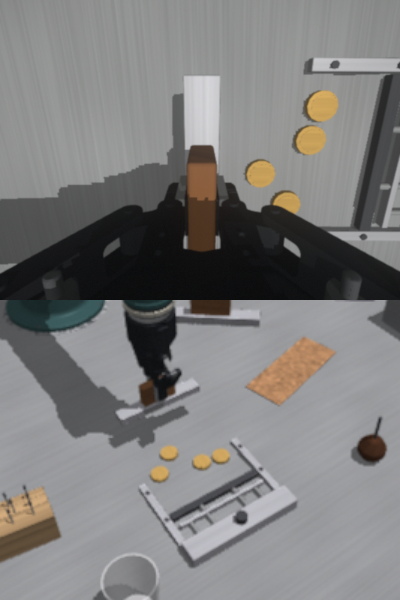

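Held upright and square (opening 15 mm, weight 2.3 N). The mat is empty and the nest and blanks are unmoved. I check the offset in the hand by its visible bar end, then push and feel for the bar.

```bash
cat > push.py <<'E'
from h import *
c=cal('wrist');W=np.load('W_h.npy')
im=cv2.cvtColor(cv2.imread('pics/held.png'),cv2.COLOR_BGR2GRAY)
print('col258',im[85:112,258].tolist()); r=97
p=[ray(c,W,(u,r),.0745)[:2]-ON for u in(237,280)]
print('bar end nest frame',[(round(q@XN,4),round(q@YNv,4)) for q in p])
def F(n=6):
    a=[]
    for _ in range(n): a.append(bot.read_wrist_force()); bot.hold(.02)
    return np.mean(a,0)
E
python3 - <<'E'
from push import *
bot.move_linear([*N(-.2),.0208],max_speed=.06)
f0=F(); print('base',f0.round(2),bot.read_position().round(4)); np.save('f0.npy',f0)
for x in(-.185,-.12,-.085):
    bot.move_linear([*N(x),.0208],max_speed=.05); f=F()-f0; print(x,(f[:2]@XN).round(2),f.round(2))
cv2.imwrite('pics/p1.png',bot.capture('scene')[150:310,170:330]); w=bot.capture('wrist'); cv2.imwrite('pics/p1w.png',w)
s=cv2.resize(cv2.imread('pics/p1.png'),(384,384)); cv2.imwrite('pics/p1b.png',np.hstack([s,cv2.resize(w,(400,384))[:, :]]))
print(bot.read_time(),bot.read_opening())
E
```

```text
col258 [148, 149, 148, 148, 148, 148, 148, 148, 148, 147, 142, 158, 189, 205, 208, 208, 208, 209, 209, 209, 208, 208, 208, 208, 209, 208, 209]
bar end nest frame [(np.float64(-0.2092), np.float64(0.0756)), (np.float64(-0.188), np.float64(0.0757))]
base [ 0.18 -0.17 -2.6 ] [ 0.4594 -0.01    0.0212]
-0.185 -0.37 [-0.35  0.5   0.16]
-0.12 -0.71 [-0.71 -0.04  0.02]
-0.085 -0.33 [-0.32  0.05  0.38]
13.2667 0.015084759931372626
```

View pics/p1b.png

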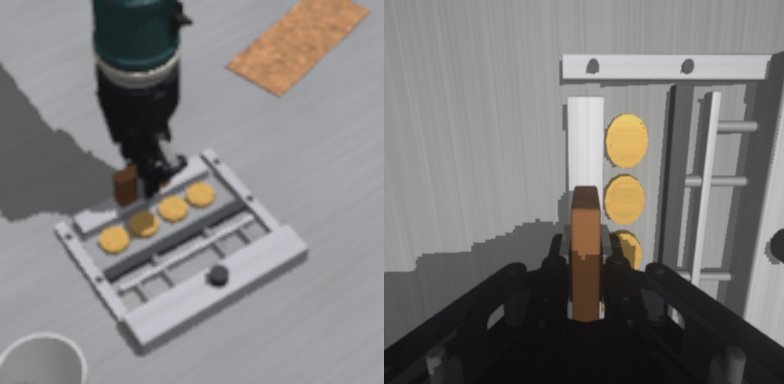

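All four blanks lie abreast against the edge, and the bar is clear of the cheeks. Now I press.

Run:
```python
from push import *
f0=np.load('f0.npy'); x=-.085; st=.001; log=[]
while x<-.045:
    x+=st; bot.move_linear([*N(x),.0208],max_speed=.02); f=F(4)-f0; a=-(f[:2]@XN)
    log.append((round(x,4),round(a,1)))
    if a>1.8: st=.0005
    if a>11.2: break
print(log,f.round(2)); t=bot.read_time(); h=[]
for _ in range(6): bot.hold(.2); h.append(-((F(3)-f0)[:2]@XN).round(1))
print('hold',h,bot.read_time()-t,bot.read_time(),bot.read_position().round(4),np.dot(bot.read_position()[:2]-ON,XN)); np.save('x.npy',x)
```

```text
col258 [148, 149, 148, 148, 148, 148, 148, 148, 148, 147, 142, 158, 189, 205, 208, 208, 208, 209, 209, 209, 208, 208, 208, 208, 209, 208, 209]
bar end nest frame [(np.float64(-0.2092), np.float64(0.0756)), (np.float64(-0.188), np.float64(0.0757))]
[(-0.084, np.float64(0.6)), (-0.083, np.float64(0.2)), (-0.082, np.float64(0.1)), (-0.081, np.float64(0.1)), (-0.08, np.float64(-0.1)), (-0.079, np.float64(0.3)), (-0.078, np.float64(0.2)), (-0.077, np.float64(0.2)), (-0.076, np.float64(-0.2)), (-0.075, np.float64(0.1)), (-0.074, np.float64(0.3)), (-0.073, np.float64(0.6)), (-0.072, np.float64(-0.0)), (-0.071, np.float64(0.5)), (-0.07, np.float64(0.2)), (-0.069, np.float64(1.5)), (-0.068, np.float64(3.6)), (-0.0675, np.float64(5.2)), (-0.067, np.float64(5.7)), (-0.0665, np.float64(6.3)), (-0.066, np.float64(6.8)), (-0.0655, np.float64(7.9)), (-0.065, np.float64(8.3)), (-0.0645, np.float64(8.7)), (-0.064, np.float64(9.7)), (-0.0635, np.float64(9.9)), (-0.063, np.float64(10.7)), (-0.0625, np.float64(10.9)), (-0.062, np.float64(11.7))] [-11.7    0.55   3.69]
hold [np.float64(11.7), np.float64(11.5), np.float64(11.2), np.float64(12.0), np.float64(12.1), np.float64(12.1)] 1.5 23.95 [ 0.5928 -0.0146  0.0196] -0.06626808146213947
```

Pressed at about 12 N for 1.5 s. Actual travel past contact is about 3 mm, which matches the springs. Next I ease off, set it down, release and check.

```bash
python3 - <<'E' | grep -v -e col -e end
from push import *
f0=np.load('f0.npy'); x=float(np.load('x.npy')); log=[]
while x>-.0715:
    x-=.0005; bot.move_linear([*N(x),.0205],max_speed=.02); f=F(3)-f0; a=-(f[:2]@XN); log.append((round(x,4),round(a,1)))
    if a<.8: break
print(log,f.round(2),bot.read_position().round(4))
z=.0205; 
for _ in range(4):
    z-=.0005
    if (F(3)-f0)[2]>1.5: break
    bot.move_linear([*N(x),z],max_speed=.02)
print('down',(F(3)-f0).round(2),bot.read_position().round(4))
bot.gripper_to(.035); bot.hold(.2); p=bot.read_position(); print('open',bot.read_opening(),p.round(4))
bot.move_linear([p[0],p[1],.14],max_speed=.08)
c,W=wcam('wrist'); np.save('W_f.npy',W); w=bot.capture('wrist'); cv2.imwrite('pics/f.png',w); cv2.imwrite('pics/f_s.png',bot.capture('scene'))
s=cv2.resize(cv2.imread('pics/f_s.png')[150:310,170:330],(384,384)); cv2.imwrite('pics/fb.png',np.hstack([s,cv2.resize(w,(416,312),interpolation=3) if 0 else w[:,100:]]))
print(bot.read_time())
E
```

```text
[(-0.0625, np.float64(11.6)), (-0.063, np.float64(11.0)), (-0.0635, np.float64(10.2)), (-0.064, np.float64(8.9)), (-0.0645, np.float64(8.7)), (-0.065, np.float64(8.0)), (-0.0655, np.float64(6.9)), (-0.066, np.float64(6.4)), (-0.0665, np.float64(5.9)), (-0.067, np.float64(4.9)), (-0.0675, np.float64(5.3)), (-0.068, np.float64(4.8)), (-0.0685, np.float64(4.1)), (-0.069, np.float64(4.0)), (-0.0695, np.float64(1.9)), (-0.07, np.float64(0.9)), (-0.0705, np.float64(0.2))] [-0.26 -0.79  0.15] [ 0.589  -0.0145  0.0207]
down [-1.45  0.28  6.34] [ 0.5888 -0.0145  0.0194]
open 0.0352313362902529 [ 0.5885 -0.0145  0.0189]
32.3417
```

View pics/fb.png

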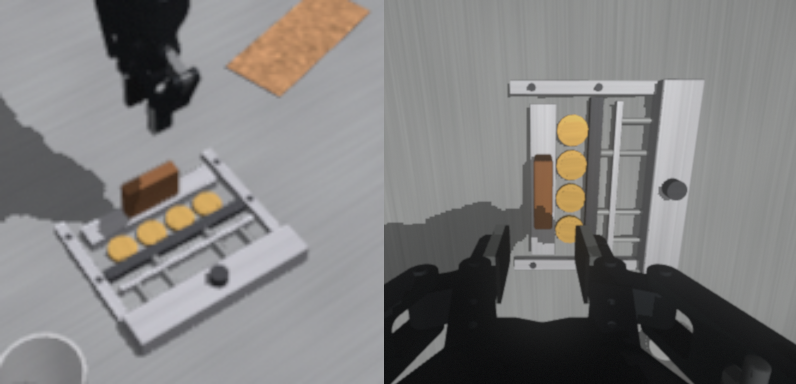

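Released; the straightedge stands in the nest with the row against it. I measure gaps and squareness.

Run:
```python
from h import *
c=cal('wrist');W=np.load('W_f.npy'); im=cv2.imread('pics/f.png')
nf=lambda u,v,z:(lambda d:np.array([d@XN,d@YNv]))(ray(c,W,(u,v),z)[:2]-ON)
m=cv2.inRange(cv2.cvtColor(im,cv2.COLOR_BGR2HSV),(12,110,50),(35,255,255)); m[:,:265]=0; m[:,320:]=0  # wrist image col = montage col-284
for k in cv2.findContours(m,0,2)[0]:
    if cv2.contourArea(k)>150: M=cv2.moments(k); print('blank',nf(M['m10']/M['m00'],M['m01']/M['m00'],.006).round(4),cv2.contourArea(k))
g=cv2.cvtColor(im,cv2.COLOR_BGR2GRAY).astype(float); P=[];Q=[]
for r in list(range(110,150,4))+list(range(232,248,4)):
    b=g[r,238:278]; d=np.abs(np.diff(b)); on=np.where(b>165)[0]
    if r<150: P.append(nf(238+on[-1]+.5,r,.014)); Q.append(nf(238+on[0]-.5,r,.014))
    print(r,238+on[0] if len(on) else None,238+on[-1] if len(on) else None)
P,Q=np.array(P),np.array(Q)
print('front edge x',P[:,0].round(4),'rear',Q[:,0].round(4),'slope',np.polyfit(P[:,1],P[:,0],1)[0],np.polyfit(Q[:,1],Q[:,0],1)[0])
```

```text
blank [-0.0443 -0.0492] 460.0
blank [-0.0421 -0.0159] 607.5
blank [-0.0419  0.0177] 660.0
blank [-0.0419  0.0509] 719.0
110 247 271
114 247 271
118 247 271
122 247 277
126 247 277
130 247 277
134 247 277
138 247 277
142 247 271
146 247 271
232 None None
236 None None
240 248 252
244 249 269
front edge x [-0.0583 -0.0583 -0.0582 -0.0527 -0.0526 -0.0526 -0.0525 -0.0524 -0.0579
 -0.0579] rear [-0.0809 -0.0809 -0.081  -0.081  -0.081  -0.0811 -0.0811 -0.0811 -0.0812
 -0.0812] slope -0.058211753866080046 0.01002686621359268
```

Run:
```python
from h import *
c=cal('wrist');W=np.load('W_f.npy')
for uv in((246.5,112),(248.5,244)):
    d=ray(c,W,uv,.014)[:2]-ON; print((d@XN).round(4),(d@YNv).round(4))
bot.hold(.3); print(bot.read_wrist_force().round(2),bot.read_time()); bot.sign_off()
```

```text
-0.0809 0.0672
-0.0802 -0.0633
[-0.8   0.22 -0.02] 32.6417
the job is handed in; nothing more can be done
```

The job is handed in at 32.6 s. I took the smaller brown-handled straightedge off the cork mat and swept the four blanks abreast into the nest. The row met the back bar about 27 mm short of the nest's origin. I pressed it with 11–12 N at the wrist for 1.5 s, eased off to about 0.2 N, set the straightedge down and released it.

- **Straightedge:** in the last pictures it stood upright in the nest, rear edge at x ≈ -0.081 m. It was square to the nest within about 0.01 rad.
- **Row:** three blank centres read 27 mm from the straightedge's centre line, which is touching.
- **Fourth blank:** its reading was 2.4 mm off the others because a finger partly hid it. By eye it lay in line with the rest.
- **Force reading:** at full press the straightedge also bore on the bench with about 3.7 N. The force on the bar was therefore probably about 1 N below the wrist reading.
- **Failed check:** my front-edge fit for squareness was spoiled by pixels of the blanks, so I used the rear edge instead.
- **Not checked:** I did not measure the bur stand, graver and cup again at the end; the arm's path kept clear of them.

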